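Tighten the burr nut down the throat of a tea mill

ROBOT

A 6-joint arm with a two-finger parallel gripper is mounted at the origin on the work surface. World frame = base frame: x ahead of the robot, y to its left, z up, the work surface at z = 0. Lengths are in m, angles in rad, forces in N, time in s.
With the tool pointing down it reaches from about 0.325 to 0.85 m from the base axis. Payload 4.4 kg.
Tool frame: the origin (TCP) lies midway between the tips of the shut fingers; the grasp point (between the pads) lies env.grip_point_offset behind it (env.grip_point_offset is the distance from the TCP to the grasp point, in m); z points along the fingers, y is the line along which they close (so a half turn about z gives the same grasp; the last joint's range is limited). The gripper opens to 94 mm and grips with 3 to 60 N. Pads are 16 mm wide; open, the fingers measure 119 mm over their backs; the gripper's body (75 mm by 177 mm) begins 78 mm behind the grasp point.
Start: joints at [-1.462, 0.207, 1.542, -0, 1.393, -0.15], TCP at [0.148, -0.556, 0.205] pointing down, gripper open.
Joint ranges: [-2.73, 2.73], [-0.86, 2.22], [0.23, 2.46], [-1.11, 4.25], [0.08, 2.63], [-2.82, 2.82]. Speed limits (rad/s): [2.79, 2.79, 3.14, 3.14, 3.14, 3.14].

INTERFACE

Orientations are given as a 3x3 rotation matrix whose columns are the frame's x, y, z axes.
In Python, from cell import telemetry, cams, ticket, env gives the robot as it stands.
- The arm moves only by the shell command python3 -m handwheel 'ROWS' [OPENING]. ROWS is JSON, a list of rows, each an object with "linear": the shift along the tool's x, y, z in cm, a list of three; "twist": the turn, a rotation vector about the tool's x, y, z in rad, a list of three. In form: [{"linear": [dx, dy, dz], "twist": [wx, wy, wz]}, ...]. A call has 1 to 10 rows; each row shifts and turns the commanded pose from where the row before left it, along the tool's axes as they then stand; what a row does not reach is not made up. A row lasts 1/8 s, in which the tool goes at most 62.5 mm and 10.7 degrees, less where a joint would pass 70% of its speed; a pose out of reach is approached as far as the arm can. A call is refused whole if a number of a shift passes 6.25 or a number of a turn 0.188, either way. A call with a gripper value outside its range is refused whole. OPENING is the closure in counts, from 0 (fully open) to 255 (shut), set as the call begins (- or left out, the last holds). The fingers move at their own pace and stop on an object; the grip force is fixed at half the most. Time passes only in rows, so rows that do not move let the fingers close. It gives the time, the measured TCP pose, the force, the opening and the grip force at its end, in the units of the state.
- telemetry.observe(): the state, without advancing time (a new reading comes with each control period).
- cams.get_image(name): name is "scene" or "side" or "wrist"; returns a dict with "frame" (480x640x3 uint8, blue, green, red), "depth" (480x640 float32, m along the optical axis (not along the pixel's ray), 0 where there is no reading), "K" (3x3 intrinsics, pixels), "extrinsics" (4x4, takes a point from world to camera coordinates). Camera axes: x right, y down, z forward; pixel columns grow to the right and rows downward; lengths in m; the calibration is good to about 2 mm. A picture is of the moment at which its call begins.
- ticket.finish_job(): hands the job in; it is judged then, once.
The state is a dict: "time_s": time; "joint_positions": joint angles; "joint_vel": joint speeds; "effort": joint torques, N m; "position": TCP position; "orientation": TCP orientation; "wrist_force": force on the tool from outside, world axes, zero at the start; "moment": the same for the moment, N m; "grip_width": finger opening in m; "grasp_force": force on a finger pad.
Only numpy, scipy, OpenCV 4.12 (cv2) and the standard library are available. Lean on these libraries where they do the work, as an engineer would, in place of code of your own. Each camera call takes 0.05 s, during which the arm holds its last target. There are 200 camera calls.

TASK

Take the T-handled socket key out of the wooden stand, lower it down the open throat of the tea mill, feel for the hex nut at the bottom and turn the nut clockwise until it stops: gently, without forcing key or nut. Then put the key back upright in its empty well in the stand, let go, and leave everything else on the counter where it is.

Things in the scene. Friction and masses are not known exactly. Their poses are not given: they have to be found in the camera images.
- mill: Tea mill fixed to the counter, hopper lifted off. Origin under the centre of its upright aluminium drum (100 mm across, top at z = 110 mm); an open round throat 64 mm wide goes down the z axis from the top to z = 15 mm, a steel hex nut at its bottom. A grey motor casing (100 x 100 mm, 68 mm high) lies against the drum from x = 45 to 145 mm.
- mill_mouth (a point): Centre of the throat's mouth, at the drum's top, 110 mm over the counter.
- nut_seat (a point): On the throat's axis at the foot of the nut (z = 18 mm of the mill): the key's lower end comes to rest here when it is fully over the nut. With the hexagons not in line the key rides on top of the nut, about 14 mm higher; nearly in line it may bind a few mm down and needs a small wiggle.
- nut_top (a point): On the throat's axis at the top of the nut's flats, 14 mm above nut_seat. Hex nut 30 mm across flats; above this point a cone narrows to 25 mm across over 2.5 mm, then a 10 mm thick stud stands 5 mm higher. How the hexagon is turned is not measured: it may stand at any angle.
- nut (a joint): How far the nut has been turned on its spindle, in rad: grows clockwise seen from above, 1.6 at its firm stop (tight); starts between 0.6 and 0.9, turns against about 0.15 N m of friction. Says nothing of how the hexagon stands. The spindle is springy (about 2 N m/rad): past the stop the torque rises by 0.2 N m for each 0.1 rad; over about 0.5 N m forces the nut.
- stand: Wooden block fixed to the counter, 90 x 230 x 60 mm (x, y, z), origin under its centre. Two round wells, 55 mm wide and 50 mm deep (floor at z = 10 mm), at y = +60 and -60 mm: one holds the key and the other the lifter.
- key: Loose steel socket key, 147 mm tall, 0.26 to 0.40 kg, upright in one well. Origin at the centre of its lower end, z up the shank. Lower end: hexagonal tube, 45 mm over corners, with a hex socket 31.8 mm across flats, 26 mm deep: it slips over the nut within about 0.11 rad either side of alignment, every 60 degrees. Shank 24 mm thick to z = 90 mm, then a 12 mm neck, then the T-bar.
- key_bar (a point): Centre of the key's T-bar, 140 mm above its lower end; the bar is 80 mm long along the key's x, 12 mm wide along its y and 14 mm high.
- lifter: Loose lifter in the stand's other well: round foot 48 mm, 10 mm steel rod, round wooden knob 32 mm wide on top, 130 mm tall (its top 140 mm over the counter: carry the key clear of it). Origin at its foot. Not needed.
- gaiwan: Loose lidded tea bowl, 96 mm wide, 84 mm high. Origin under its centre. Not needed.
- tin: Loose white tea tin, 68 mm wide, 100 mm high. Origin under its centre. Not needed.
- teapot: Loose clay teapot, 96 mm wide (150 mm with spout and handle), 88 mm high. Origin under its centre. Not needed.
- cup: Loose white tea bowl, 72 mm wide, 45 mm high. Origin under its centre. Not needed.
- scoop: Loose wooden tea scoop lying on the counter. Not needed.
- hopper: Loose clear hopper of the mill, 110 mm wide, 120 mm high. Origin under its centre. Not needed.
- mill_lid: Loose black lid disc, 90 mm wide, 14 mm thick. Origin under its centre. Not needed.
Things that resemble listed ones, but are neither listed nor needed, are in the scene too. What is shaped like the stand but turquoise is not meant.

How it is judged:
On the way, in this order (a step that is already met when the one before it is completed fails the run):
1. the key is fully down over the nut at the bottom of the throat, before the nut is tight (z of key in the frame of mill below 0.023 m and horizontal distance between key and nut_seat below 0.004 m and value of joint nut below 1.45 rad), for 0.1 s.
2. with the key on it, the nut is turned clockwise to its stop (within 0.08 rad) (z of key in the frame of mill below 0.023 m and horizontal distance between key and nut_seat below 0.004 m and value of joint nut above 1.52 rad), for 0.1 s.
At the end, for the whole second after the job is handed in: The nut is at its stop (within 0.08 rad: nut joint above 1.52); the key stands upright (within 0.2 rad) and still in a well of the stand, its lower end within 10 mm of the well's axis and no more than 10 mm above the well's floor; the fingers are off it (value of joint nut above 1.52 rad and ((x of key in the frame of stand between -0.01 and 0.01 m and y of key in the frame of stand between 0.05 and 0.07 m and z of key in the frame of stand below 0.02 m) or (x of key in the frame of stand between -0.01 and 0.01 m and y of key in the frame of stand between -0.07 and -0.05 m and z of key in the frame of stand below 0.02 m)) and angle between key's own z axis and vertical below 0.2 rad and linear speed of key below 0.02 m/s and contact force between the fingers and key below 0.05 N); the robot touches nothing.
It fails at once if the key is forced: it presses or wrenches against the mill or its nut with more than 45 N (contact force between key and mill above 45 N).
It fails at once if another thing on the counter is moved by more than 30 mm (distance of any of lifter, gaiwan, tin, teapot, cup, scoop, hopper, mill_lid from where it was at the start of the episode above 0.03 m).
It also fails if it takes over 72 s, if anything falls off the work surface, if the arm or the gripper's body presses on something with over 40 N, if the wrist force passes 120 N, or if a joint passes its speed limit or range.

## Working session

There is one attempt and no reset: what is moved stays moved. The work goes in short steps, Python scripts to look and compute and a shell command to move; the robot and the scene stay as the last step left them, time stands still between calls to the robot, and variables do not carry over. Pictures are saved under pics/ and viewed, at most 10 in all, crops included, and the job is handed in when it is done.

```bash
ls; mkdir -p pics
python3 - <<'E'
from cell import telemetry, cams, ticket, env
import cv2, numpy as np
s=telemetry.observe(); print({k:np.round(v,3).tolist() for k,v in s.items()}, env.grip_point_offset)
for n in ("scene","side"):
    d=cams.get_image(n); cv2.imwrite(f"pics/{n}0.png",d["frame"]); np.savez(f"pics/{n}0.npz",**d)
    print(n,d["K"].round(1).tolist(),d["extrinsics"].round(3).tolist())
E
```

```text
pics
{'time_s': 0.0, 'joint_positions': [-1.461, 0.207, 1.543, -0.0, 1.394, -0.15], 'joint_vel': [-0.001, -0.001, -0.001, -0.001, -0.0, 0.001], 'effort': [-0.0, -37.088, -28.142, 0.07, 0.036, -0.0], 'position': [0.148, -0.555, 0.204], 'orientation': [[0.966, 0.257, -0.0], [0.257, -0.966, 0.002], [0.0, -0.002, -1.0]], 'wrist_force': [0.02, 1.118, 0.768], 'moment': [0.029, 0.032, 0.006], 'grasp_force': 0.0, 'grip_width': 0.094} 0.0188
scene [[615.7, 0.0, 326.1], [0.0, 615.7, 234.5], [0.0, 0.0, 1.0]] [[-0.365, 0.931, -0.015, 0.159], [0.772, 0.294, -0.564, -0.302], [-0.52, -0.217, -0.826, 1.912], [0.0, 0.0, 0.0, 1.0]]
side [[494.4, 0.0, 324.1], [0.0, 494.4, 249.2], [0.0, 0.0, 1.0]] [[-0.789, -0.615, -0.003, 0.352], [-0.462, 0.596, -0.656, 0.29], [0.405, -0.516, -0.755, 1.324], [0.0, 0.0, 0.0, 1.0]]
```

View pics/scene0.png

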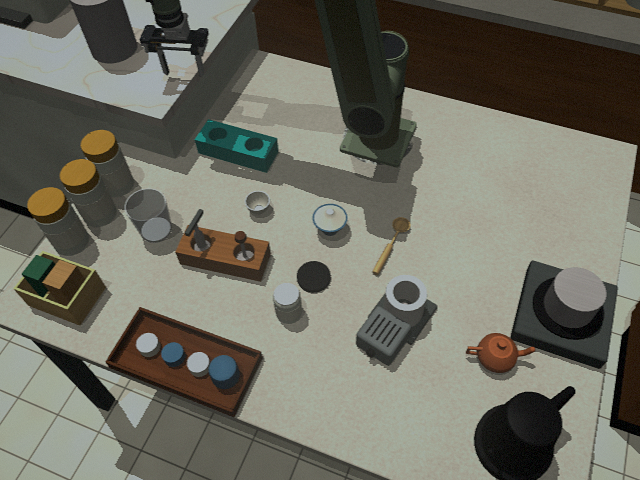

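View pics/side0.png

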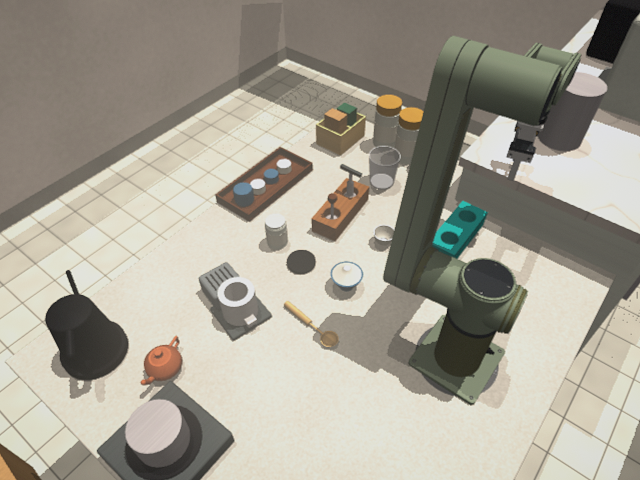

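The scene view shows the wooden stand at about (223,250), with the key's T-bar at (195,222) and the lifter knob at (240,236). The mill drum's mouth is at (407,292). There are two stand-shaped things: the turquoise one at (236,145), which is excluded, and the wooden one at (223,250), which holds the T-bar and knob and is the one meant. I'll measure both the stand and the mill and make one enlarged crop to confirm.

```bash
cat > h.py <<'E'
import numpy as np, cv2
def cloud(d):
    """world xyz per pixel from depth"""
    K,E,Z=d["K"],d["extrinsics"],d["depth"]
    v,u=np.mgrid[:480,:640]
    P=np.stack([(u-K[0,2])/K[0,0]*Z,(v-K[1,2])/K[1,1]*Z,Z],-1)
    W=(P-E[:3,3])@E[:3,:3]; W[Z==0]=np.nan
    return W
def ray(d,uv,z):
    K,E=d["K"],d["extrinsics"]; c=-E[:3,:3].T@E[:3,3]
    r=E[:3,:3].T@np.linalg.inv(K)@np.array([uv[0],uv[1],1.]); return c+r*(z-c[2])/r[2]
def rect(p):
    (c,s,a)=cv2.minAreaRect((p*1000).astype(np.float32)); return np.round(c,1),np.round(s,1),round(a,1)
E
python3 - <<'E'
import numpy as np,cv2; from h import *
for n,bs,bm in (("scene",(165,195,290,290),(350,265,450,370)),("side",(300,155,380,245),(190,255,280,340))):
    d=dict(np.load(f"pics/{n}0.npz")); W=cloud(d); v,u=np.mgrid[:480,:640]
    def sel(b,z0,z1): return (u>b[0])&(u<b[2])&(v>b[1])&(v<b[3])&(W[...,2]>z0)&(W[...,2]<z1)
    m=sel(bs,.053,.067); print(n,"stand top",m.sum(),rect(W[m][:,:2]),W[m][:,2].mean())
    m=sel(bs,.143,.166); print("bar",m.sum(),rect(W[m][:,:2]),np.median(W[m],0).round(4),np.ptp(W[m],0).round(3))
    m=sel(bs,.12,.143); print("knob/bar sides",m.sum(),np.median(W[m],0).round(3))
    m=sel(bm,.104,.116); p=W[m]; print("drum",m.sum(),cv2.minEnclosingCircle((p[:,:2]*1000).astype(np.float32)),p[:,2].mean())
    m=sel(bm,.06,.075); print("casing",m.sum(),rect(W[m][:,:2]))
f=cv2.imread("pics/scene0.png"); g=cv2.imread("pics/side0.png")
a=cv2.resize(f[195:290,165:290],None,fx=3,fy=3,interpolation=2); b=cv2.resize(g[155:250,290:415],None,fx=3,fy=3,interpolation=2)
cv2.imwrite("pics/crop1.png",np.hstack([a,b]))
E
```

```text
scene stand top 1849 (array([ 569.4, -273.3]), array([109.9, 302.6]), 2.6) 0.05907457215455514
bar 182 (array([ 584.7, -249.8]), array([127.8,  82.6]), 78.6) [ 0.577  -0.2981  0.1544] [0.084 0.129 0.018]
knob/bar sides 141 [ 0.566 -0.181  0.133]
drum 721 ((553.2576904296875, 256.54119873046875), 51.23588562011719) 0.10925199733204614
casing 1699 (array([607.4, 242.5]), array([ 99.7, 182.6]), 75.4)
side stand top 1043 (array([ 571. , -311.8]), array([ 98.3, 375.6]), 5.5) 0.059259375775450075
bar 112 (array([ 571.2, -301. ]), array([18.2, 79.3]), 89.3) [ 0.5717 -0.3001  0.1546] [0.079 0.019 0.019]
knob/bar sides 106 [ 0.557 -0.185  0.133]
drum 563 ((550.1963500976562, 252.09869384765625), 52.07392501831055) 0.10909887328493216
casing 849 (array([596. , 242.5]), array([ 99.2, 197. ]), 74.5)
```

View pics/crop1.png

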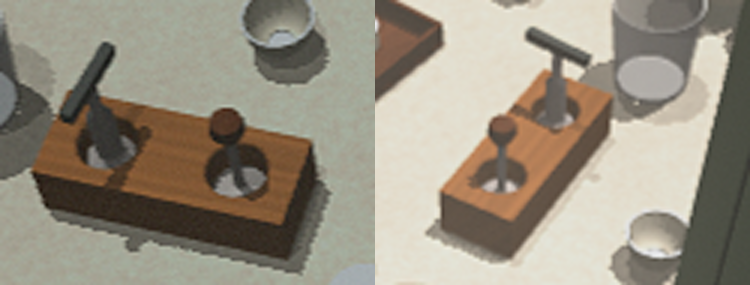

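The crop confirms it: the wooden block holds the T-bar key in the left well and the round-knob lifter in the other. The bar is at about (0.572, -0.300) and lies along world x. Next I'll get the wrist camera geometry and refine the stand fit by its wood colour.

Run:
```python
import numpy as np,cv2; from h import *
from cell import cams, telemetry
for n,bs in (("scene",(165,195,290,290)),("side",(300,150,380,245))):
    d=dict(np.load(f"pics/{n}0.npz")); W=cloud(d); v,u=np.mgrid[:480,:640]
    hsv=cv2.cvtColor(d["frame"],cv2.COLOR_BGR2HSV)
    m=(u>bs[0])&(u<bs[2])&(v>bs[1])&(v<bs[3])&(hsv[...,1]>90)&(abs(W[...,2]-.06)<.008)
    m=cv2.morphologyEx(m.astype(np.uint8),cv2.MORPH_OPEN,np.ones((3,3)))
    l,lab,st,_=cv2.connectedComponentsWithStats(m); k=1+st[1:,4].argmax()
    c=np.argwhere(lab==k)[:,::-1]
    p=np.array([ray(d,q,.06)[:2] for q in c]); print(n,rect(p))
s=telemetry.observe(); d=cams.get_image("wrist"); E=d["extrinsics"]; R=s["orientation"]
c=-E[:3,:3].T@E[:3,3]; print("cam in tool",(np.array(R).T@(c-s["position"])).round(4),"\naxes in tool",(np.array(R).T@E[:3,:3].T).round(3).tolist(),d["K"][0])
```

```text
scene (array([ 568.9, -240.1]), array([ 92.6, 230.6]), 6.8)
side (array([ 564.4, -243.8]), array([ 90.6, 231.2]), 6.7)
cam in tool [ 6.720e-02 -1.000e-04 -1.801e-01] 
axes in tool [[0.002, -0.973, -0.23], [1.0, 0.002, -0.0], [0.001, -0.23, 0.973]] [366.60499556   0.         317.81833545]
```

Stand centre is about (0.5665, -0.242), yaw 6.7°, so the key's well is at about (0.5735, -0.302). I'll go over the mill first to look at the nut with the wrist camera, with the tool turned so that joint 6 has clockwise room.

```bash
python3 -m handwheel '[{"linear":[1.5,-1.5,-1],"twist":[0,0,0]},{"linear":[3,-3,-1],"twist":[0,0,0]},{"linear":[3.5,-3.5,-1],"twist":[0,0,0]},{"linear":[3.5,-3.5,-1],"twist":[0,0,0]},{"linear":[3.5,-3.5,-1],"twist":[0,0,0]},{"linear":[3.5,-3.5,0],"twist":[0,0,0]},{"linear":[3.5,-3.5,0],"twist":[0,0,0]},{"linear":[3.5,-3.5,0],"twist":[0,0,0]},{"linear":[3.5,-3.5,0],"twist":[0,0,0]},{"linear":[3.5,-3.5,0],"twist":[0,0,0]}]' 0
python3 -m handwheel '[{"linear":[3.5,-3.5,0],"twist":[0,0,0]},{"linear":[3.5,-3.5,0],"twist":[0,0,0]},{"linear":[3.5,-3.5,0],"twist":[0,0,0]},{"linear":[3.5,-3.5,0],"twist":[0,0,0]},{"linear":[3.5,-3.5,0],"twist":[0,0,0]},{"linear":[3.5,-3.5,0],"twist":[0,0,0]},{"linear":[3.5,-3.5,0],"twist":[0,0,0]},{"linear":[3.5,-3.5,0],"twist":[0,0,0]},{"linear":[3,-3,0],"twist":[0,0,0]},{"linear":[1.8,-1.5,0],"twist":[0,0,0]}]'
python3 -m handwheel '[{"linear":[0,0,0.5],"twist":[0,0,-0.12]},{"linear":[0,0,1],"twist":[0,0,-0.18]},{"linear":[0,0,1],"twist":[0,0,-0.18]},{"linear":[0,0,1],"twist":[0,0,-0.18]},{"linear":[0,0,1],"twist":[0,0,-0.18]},{"linear":[0,0,1],"twist":[0,0,-0.18]},{"linear":[0,0,1],"twist":[0,0,-0.18]},{"linear":[0,0,1],"twist":[0,0,-0.18]},{"linear":[0,0,0],"twist":[0,0,-0.18]},{"linear":[0,0,0],"twist":[0,0,-0.18]}]'
python3 -m handwheel '[{"linear":[0,0,0],"twist":[0,0,-0.18]},{"linear":[0,0,0],"twist":[0,0,-0.18]},{"linear":[0,0,0],"twist":[0,0,-0.18]},{"linear":[0,0,0],"twist":[0,0,-0.18]},{"linear":[0,0,0],"twist":[0,0,-0.18]},{"linear":[0,0,0],"twist":[0,0,-0.18]},{"linear":[0,0,0],"twist":[0,0,-0.06]},{"linear":[0,0,0],"twist":[0,0,0]}]'
```

```text
time_s: 1.4
position: [0.3787, -0.1565, 0.2554]
orientation: [[0.967, 0.257, 0.0], [0.257, -0.967, -0.0], [0.0, 0.0, -1.0]]
wrist_force: [0.5, -1.2, 1.0]
grip_width: 0.0938
grasp_force: 0.0
time_s: 2.65
position: [0.612, 0.2423, 0.2544]
orientation: [[0.966, 0.259, -0.001], [0.259, -0.966, -0.0], [-0.001, -0.0, -1.0]]
wrist_force: [-0.2, -0.4, -0.5]
grip_width: 0.0941
grasp_force: 0.0
time_s: 3.9
position: [0.6113, 0.2401, 0.1795]
orientation: [[-0.421, 0.907, -0.002], [0.907, 0.421, -0.0], [0.0, -0.002, -1.0]]
wrist_force: [0.9, 0.3, 0.0]
grip_width: 0.0938
grasp_force: 0.0
time_s: 4.9
position: [0.6115, 0.2402, 0.1799]
orientation: [[-1.0, 0.003, -0.001], [0.003, 1.0, -0.0], [0.001, -0.0, -1.0]]
wrist_force: [0.3, -0.2, -1.0]
grip_width: 0.094
grasp_force: 0.0
```

```bash
python3 -m handwheel '[{"linear":[-0.4,0.7,1.2],"twist":[0,0,0]},{"linear":[-0.3,0.7,1.2],"twist":[0,0,0]},{"linear":[0,0,0],"twist":[0,0,0]},{"linear":[0,0,0],"twist":[0,0,0]}]'
python3 - <<'E'
import numpy as np,cv2; from h import *
from cell import cams
d=cams.get_image("wrist"); np.savez("pics/w1.npz",**d); W=cloud(d)
m=abs(W[...,2]-.11)<.006; p=W[m][:,:2]
print("top",W[m][:,2].mean(),m.sum())
m8=m.astype(np.uint8); l,lab,st,_=cv2.connectedComponentsWithStats(m8); k=1+st[1:,4].argmax()
cs,_=cv2.findContours((lab==k).astype(np.uint8),cv2.RETR_CCOMP,cv2.CHAIN_APPROX_NONE)
for c in cs:
    if len(c)<60: continue
    q=np.array([ray(d,x,.11)[:2] for x in c[:,0].astype(float)]); A=np.c_[2*q,np.ones(len(q))]
    s=np.linalg.lstsq(A,(q**2).sum(1),rcond=None)[0]; print(len(c),"circ",s[:2].round(4),np.sqrt(s[2]+s[0]**2+s[1]**2).round(4))
r=np.hypot(W[...,0]-.552,W[...,1]-.254)<.03
z=W[...,2][r]; print(np.histogram(z[~np.isnan(z)],bins=np.arange(0,.06,.004)))
m=r&(abs(W[...,2]-.032)<.005); v,u=np.argwhere(r).mean(0); v,u=int(v),int(u)
cv2.imwrite("pics/w1.png",cv2.resize(d["frame"][v-60:v+60,u-70:u+70],None,fx=5,fy=5,interpolation=2)); print(u,v)
E
```

```text
time_s: 5.4
position: [0.6187, 0.2543, 0.156]
orientation: [[-1.0, 0.002, -0.001], [0.002, 1.0, -0.0], [0.001, -0.0, -1.0]]
wrist_force: [0.3, -0.6, 0.1]
grip_width: 0.0945
grasp_force: 0.0
top 0.11067354896703559 13294
473 circ [0.5546 0.2525] 0.0493
300 circ [0.5546 0.2526] 0.0313
(array([   0,    0,    0,  466, 2210,  115,   36,   58,  988,  201,  127,
         43,   46,   42]), array([0.   , 0.004, 0.008, 0.012, 0.016, 0.02 , 0.024, 0.028, 0.032,
       0.036, 0.04 , 0.044, 0.048, 0.052, 0.056]))
320 145
```

View pics/w1.png

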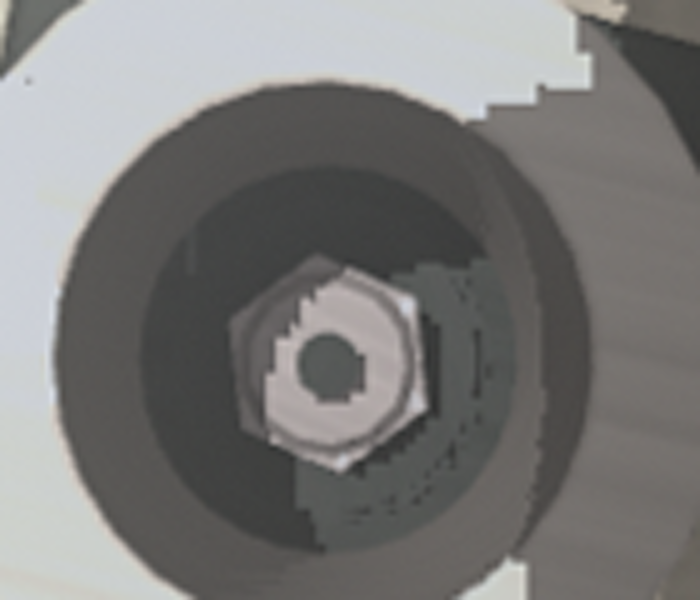

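The crop shows the throat, with the nut's hexagon corners at about (320,255), (415,300), (427,402), (340,470), (240,425), (231,320) in crop pixels (÷5, + (250,85)). I'll project these onto z = 0.032.

Run:
```python
import numpy as np,cv2; from h import *
d=dict(np.load("pics/w1.npz")); W=cloud(d)
c=np.array([(320,255),(415,300),(427,402),(340,470),(240,425),(231,320)])/5+[250,85]
p=np.array([ray(d,x,.032)[:2] for x in c]); o=p.mean(0); e=p-o
a=np.degrees(np.arctan2(e[:,1],e[:,0])); print("hand",o.round(4),np.hypot(*e.T).round(4),(a%60).round(1))
# depth-based check: nut top pixels, 6-fold phase of contour
m=(np.hypot(W[...,0]-o[0],W[...,1]-o[1])<.02)&(W[...,2]>.026)
cs,_=cv2.findContours(m.astype(np.uint8),cv2.RETR_EXTERNAL,cv2.CHAIN_APPROX_NONE); k=max(cs,key=len)[:,0].astype(float)
q=np.array([ray(d,x,.032)[:2] for x in k]); q=q-q.mean(0); th=np.arctan2(q[:,1],q[:,0]); r=np.hypot(*q.T)
f=(r*np.exp(6j*th)).sum(); print("depth corner phase deg",np.degrees(np.angle(f)/6)%60,"amp",abs(f)/r.sum(),r.max())
```

```text
hand [0.5546 0.2533] [0.0168 0.017  0.0171 0.0172 0.0175 0.0171] [4.7 5.3 8.7 6.  4.3 6.9]
depth corner phase deg 6.64279246550529 amp 0.07950061403716856 0.017154811664093297
```

The nut's corners are at about 6° (mod 60°) in world, and the throat axis is at (0.5546, 0.2528). Next I'll go over the key and see how its hex tube stands relative to the bar.

```bash
python3 -m handwheel '[{"linear":[0,-1,-3],"twist":[0,0,0]},{"linear":[0,-3,-4],"twist":[0,0,0]},{"linear":[0,-5,-2],"twist":[0,0,0]},{"linear":[0,-6,0],"twist":[0,0,0]},{"linear":[0,-6,0],"twist":[0,0,0]},{"linear":[0,-6,0],"twist":[0,0,0]},{"linear":[0,-6,0],"twist":[0,0,0]},{"linear":[0.3,-6,0],"twist":[0,0,0]},{"linear":[0.3,-6,0],"twist":[0,0,0]},{"linear":[0.3,-4.4,0],"twist":[0,0,0]}]'
python3 -m handwheel '[{"linear":[0.3,-3,1],"twist":[0,0,0]},{"linear":[0,-1,1],"twist":[0,0,0]},{"linear":[0,0,0.7],"twist":[0,0,0]},{"linear":[0,0,0],"twist":[0,0,0]}]'
python3 - <<'E'
import numpy as np,cv2; from h import *
from cell import cams,telemetry
d=cams.get_image("wrist"); np.savez("pics/w2.npz",**d); W=cloud(d); print(telemetry.observe()["joint_positions"])
near=np.hypot(W[...,0]-.574,W[...,1]+.30)<.06
m=near&(W[...,2]>.141)&(W[...,2]<.166); print("bar",rect(W[m][:,:2]),W[m][:,2].max())
z=W[...,2][near&(W[...,2]<.14)]; print(np.histogram(z,bins=np.arange(0,.14,.01)))
m=near&(abs(W[...,2]-.06)<.005)
v,u=np.argwhere(near).mean(0).astype(int); v,u=max(v,90),u; print(u,v)
cv2.imwrite("pics/w2.png",cv2.resize(d["frame"][v-75:v+75,u-95:u+95],None,fx=4,fy=4,interpolation=2))
E
```

```text
time_s: 6.7
position: [0.6086, -0.2428, 0.2473]
orientation: [[-1.0, 0.004, 0.001], [0.004, 1.0, -0.001], [-0.001, -0.001, -1.0]]
wrist_force: [0.3, 0.4, 0.7]
grip_width: 0.0941
grasp_force: 0.0
time_s: 7.2
position: [0.6057, -0.278, 0.2185]
orientation: [[-1.0, 0.0, -0.001], [0.0, 1.0, 0.002], [0.001, 0.002, -1.0]]
wrist_force: [-0.1, 0.5, 0.2]
grip_width: 0.0944
grasp_force: 0.0
[-5.60057271e-01  3.91079797e-01  1.27721711e+00  3.48435330e-04
  1.47408746e+00 -2.13084891e+00]
bar (array([ 576.5, -303.4]), array([79.9, 12.3]), 0.7) 0.1602142216532148
(array([ 716,  368,   86,  132,  602, 1126, 6912,   20,   23,   23,  214,
         12,   10,   10]), array([0.  , 0.01, 0.02, 0.03, 0.04, 0.05, 0.06, 0.07, 0.08, 0.09, 0.1 ,
       0.11, 0.12, 0.13, 0.14]))
239 367
```

View pics/w2.png

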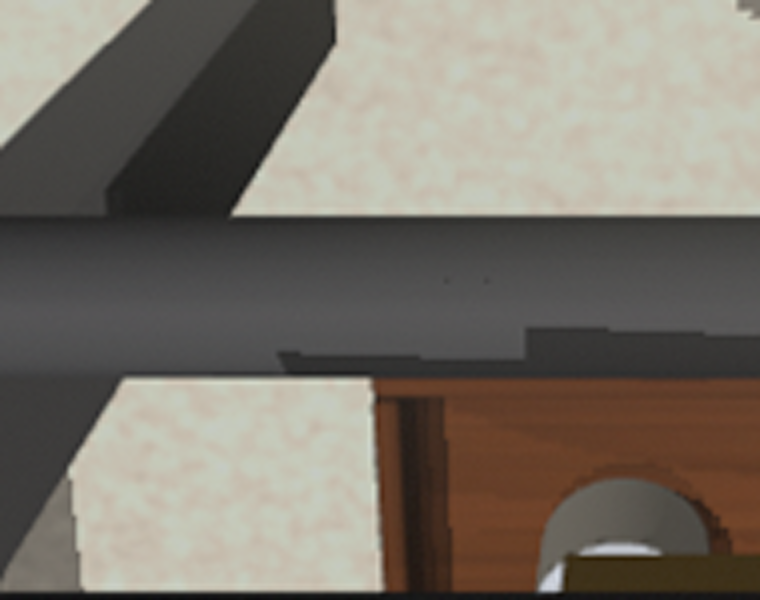

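The crop was pulled off target by the gripper's own pixels: it shows the gripper linkage, with only an end of the key at about (304,436). I'll re-crop around the projected well.

Run:
```python
import numpy as np,cv2; from h import *
d=dict(np.load("pics/w2.npz")); E=d["extrinsics"]
for P in ((.575,-.302,.05),(.5765,-.303,.157),(.575,-.302,.01)):
    q=d["K"]@(E[:3,:3]@np.array(P)+E[:3,3]); print((q[:2]/q[2]).round(1))
q=d["K"]@(E[:3,:3]@np.array((.575,-.302,.06))+E[:3,3]); u,v=(q[:2]/q[2]).astype(int)
a,b=max(u-70,0),max(v-65,0); print(a,b)
im=cv2.resize(d["frame"][b:b+130,a:a+140],None,fx=4,fy=4,interpolation=2); cv2.imwrite("pics/w2b.png",np.clip(im*1.6,0,255).astype(np.uint8))
```

```text
[291.5 193.5]
[279.2 212. ]
[294.1 189.6]
220 129
```

View pics/w2b.png

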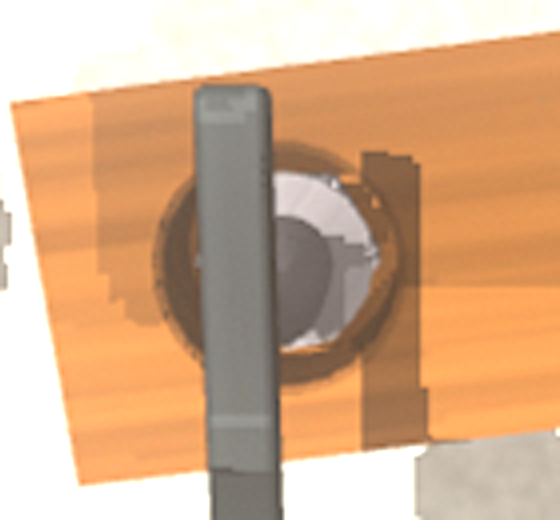

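The crop shows the hex tube's shoulder in the well, with visible corners at about (330,178) and (378,255) and the lower edge towards (330,347). I'll compute the phase relative to the bar.

Run:
```python
import numpy as np,cv2; from h import *
d=dict(np.load("pics/w2.npz")); W=cloud(d)
near=np.hypot(W[...,0]-.5755,W[...,1]+.3025)<.027
hsv=cv2.cvtColor(d["frame"],cv2.COLOR_BGR2HSV)
m=near&(hsv[...,1]<70)&(W[...,2]>.03)&(W[...,2]<.06); print("shoulder z",np.median(W[m][:,2]),m.sum()); zs=float(np.median(W[m][:,2]))
c=np.array([(330,178),(378,255),(330,347)])/4+[220,129]
p=np.array([ray(d,x,zs)[:2] for x in c]); print(p.round(4))
for i in (0,1):
    e=p[i+1]-p[i]; print("edge len",np.hypot(*e).round(4),"corner phase",(np.degrees(np.arctan2(e[1],e[0]))%60).round(1))
q=W[m][:,:2]-[.5755,-.3025]
best=[(np.percentile(np.abs(0),50),0)]
# outer envelope: support in each direction (visible side +y), max for corner
for a in range(0,181,10):
    n=np.array([np.cos(np.radians(a)),np.sin(np.radians(a))]); print(a,(q@n).max().round(4),end="; ")
b=(np.hypot(W[...,0]-.5765,W[...,1]+.3034)<.05)&(W[...,2]>.148)&(W[...,2]<.165)
print("\nbar top z",np.median(W[b][:,2]))
```

```text
shoulder z 0.044073455843828914 547
[[ 0.5566 -0.2917]
 [ 0.5749 -0.2802]
 [ 0.5973 -0.292 ]]
edge len 0.0215 corner phase 32.0
edge len 0.0253 corner phase 32.3
0 0.0218; 10 0.0221; 20 0.0225; 30 0.0227; 40 0.0223; 50 0.0214; 60 0.0209; 70 0.0209; 80 0.0216; 90 0.0217; 100 0.0213; 110 0.0203; 120 0.0199; 130 0.0199; 140 0.0208; 150 0.0212; 160 0.021; 170 0.0202; 180 0.0201; 
bar top z 0.15765490864710446
```

The support maxima put the hex corners at 30° from the bar. So after grasping, the key needs about 24° clockwise (0.42 rad) to line up with the nut. Now the grasp: TCP to (0.576, -0.303, 0.131).

```bash
python3 -m handwheel '[{"linear":[1,-0.9,0],"twist":[0,0,0]},{"linear":[1.3,-1.1,0],"twist":[0,0,0]},{"linear":[0.6,-0.5,1],"twist":[0,0,0]},{"linear":[0,0,2],"twist":[0,0,0]},{"linear":[0,0,2],"twist":[0,0,0]},{"linear":[0,0,2],"twist":[0,0,0]},{"linear":[0,0,1.2],"twist":[0,0,0]},{"linear":[0,0,0.5],"twist":[0,0,0]},{"linear":[0,0,0],"twist":[0,0,0]},{"linear":[0,0,0],"twist":[0,0,0]}]'
python3 -m handwheel '[{"linear":[0,0,0],"twist":[0,0,0]},{"linear":[0,0,0],"twist":[0,0,0]},{"linear":[0,0,0],"twist":[0,0,0]},{"linear":[0,0,0],"twist":[0,0,0]},{"linear":[0,0,0],"twist":[0,0,0]},{"linear":[0,0,0],"twist":[0,0,0]},{"linear":[0,0,0],"twist":[0,0,0]},{"linear":[0,0,0],"twist":[0,0,0]}]' 255
```

```text
time_s: 8.5
position: [0.5775, -0.3051, 0.1335]
orientation: [[-1.0, 0.002, 0.002], [0.002, 1.0, -0.001], [-0.002, -0.001, -1.0]]
wrist_force: [-0.6, -0.6, 0.5]
grip_width: 0.0938
grasp_force: 0.0
time_s: 9.5
position: [0.5768, -0.3047, 0.1324]
orientation: [[-1.0, 0.002, -0.0], [0.002, 1.0, 0.0], [0.0, 0.0, -1.0]]
wrist_force: [-0.3, 0.2, 0.6]
grip_width: 0.0177
grasp_force: 0.0
```

```bash
python3 -m handwheel '[{"linear":[0,0,0],"twist":[0,0,0]},{"linear":[0,0,0],"twist":[0,0,0]},{"linear":[0,0,0],"twist":[0,0,0]},{"linear":[0,0,0],"twist":[0,0,0]}]'
```

```text
time_s: 10.0
position: [0.5769, -0.3046, 0.1324]
orientation: [[-1.0, 0.002, 0.0], [0.002, 1.0, 0.0], [-0.0, 0.0, -1.0]]
wrist_force: [-0.1, 1.2, 0.3]
grip_width: 0.0114
grasp_force: 30.0
```

Gripped: 11.4 mm width, 30 N. Lift straight up and check.

```bash
python3 -m handwheel '[{"linear":[0,0,-0.5],"twist":[0,0,0]},{"linear":[0,0,-1.2],"twist":[0,0,0]},{"linear":[0,0,-2],"twist":[0,0,0]},{"linear":[0,0,-2.5],"twist":[0,0,0]},{"linear":[0,0,-3],"twist":[0,0,0]},{"linear":[0,0,-3],"twist":[0,0,0]},{"linear":[0,0,-2.5],"twist":[0,0,0]},{"linear":[0,0,-1.5],"twist":[0,0,0]},{"linear":[0,0,-0.5],"twist":[0,0,0]},{"linear":[0,0,0],"twist":[0,0,0]}]'
python3 - <<'E'
import numpy as np,cv2; from h import *
from cell import cams,telemetry
s=telemetry.observe(); print(np.round(s["wrist_force"],2),s["grasp_force"],s["grip_width"])
for n in ("side","scene"):
    d=cams.get_image(n); np.savez(f"pics/{n}3.npz",**d); W=cloud(d)
    m=(np.hypot(W[...,0]-.577,W[...,1]+.3045)<.05)&(W[...,2]>.165)&(W[...,2]<.325)
    P=W[m]; 
    for z0 in np.arange(.165,.32,.015):
        q=P[(P[:,2]>z0)&(P[:,2]<z0+.015)]
        if len(q)>4: print(n,round(z0,3),len(q),q[:,:2].min(0).round(3),q[:,:2].max(0).round(3),end=" | ")
    print(P[:,2].min())
E
```

```text
time_s: 11.25
position: [0.5767, -0.3046, 0.2991]
orientation: [[-1.0, 0.002, -0.0], [0.002, 1.0, 0.0], [0.0, 0.0, -1.0]]
wrist_force: [-0.1, -0.4, -4.0]
grip_width: 0.012
grasp_force: 30.0
[-0.1  -0.45 -3.96] 29.987044259905815 0.011973518276058465
side 0.165 11 [ 0.555 -0.317] [ 0.589 -0.282] | side 0.18 55 [ 0.551 -0.313] [ 0.59  -0.279] | side 0.195 73 [ 0.549 -0.323] [ 0.591 -0.28 ] | side 0.21 42 [ 0.549 -0.317] [ 0.588 -0.285] | side 0.225 30 [ 0.559 -0.309] [ 0.578 -0.289] | side 0.24 31 [ 0.56  -0.312] [ 0.578 -0.29 ] | side 0.255 37 [ 0.559 -0.316] [ 0.58  -0.289] | side 0.27 24 [ 0.563 -0.311] [ 0.578 -0.293] | side 0.285 13 [ 0.565 -0.313] [ 0.576 -0.294] | side 0.3 46 [ 0.533 -0.308] [ 0.61  -0.286] | side 0.315 85 [ 0.53  -0.318] [ 0.611 -0.282] | 0.1728045804300202
scene 0.165 21 [ 0.551 -0.313] [ 0.594 -0.28 ] | scene 0.18 67 [ 0.556 -0.311] [ 0.597 -0.276] | scene 0.195 122 [ 0.553 -0.322] [ 0.597 -0.277] | scene 0.21 68 [ 0.56  -0.313] [ 0.594 -0.28 ] | scene 0.225 36 [ 0.568 -0.31 ] [ 0.588 -0.289] | scene 0.24 39 [ 0.567 -0.309] [ 0.588 -0.287] | scene 0.255 61 [ 0.565 -0.314] [ 0.588 -0.288] | scene 0.27 28 [ 0.568 -0.308] [ 0.586 -0.292] | scene 0.285 11 [ 0.577 -0.303] [ 0.582 -0.293] | scene 0.3 56 [ 0.539 -0.318] [ 0.615 -0.282] | scene 0.315 137 [ 0.544 -0.321] [ 0.617 -0.282] | 0.1707246735438574
```

The key hangs vertical (weight about 4 N). Carry it to the throat axis, then turn 0.42 rad clockwise.

```bash
python3 -m handwheel '[{"linear":[0,1.5,0],"twist":[0,0,0]},{"linear":[0.2,3,0],"twist":[0,0,0]},{"linear":[0.2,4.5,0],"twist":[0,0,0]},{"linear":[0.3,5.5,0],"twist":[0,0,0]},{"linear":[0.3,6,0],"twist":[0,0,0]},{"linear":[0.3,6,0],"twist":[0,0,0]},{"linear":[0.3,6,0],"twist":[0,0,0]},{"linear":[0.3,6,0],"twist":[0,0,0]},{"linear":[0.3,5.5,0],"twist":[0,0,0]},{"linear":[0,4.5,0],"twist":[0,0,0]}]'
python3 -m handwheel '[{"linear":[0,3.7,0],"twist":[0,0,0]},{"linear":[0,2.5,0],"twist":[0,0,0]},{"linear":[0,1,0],"twist":[0,0,0]},{"linear":[0,0,0],"twist":[0,0,0.1]},{"linear":[0,0,0],"twist":[0,0,0.12]},{"linear":[0,0,0],"twist":[0,0,0.12]},{"linear":[0,0,0],"twist":[0,0,0.08]},{"linear":[0,0,0],"twist":[0,0,0]},{"linear":[0,0,0],"twist":[0,0,0]},{"linear":[0,0,0],"twist":[0,0,0]}]'
```

```text
time_s: 12.6
position: [0.5541, 0.1834, 0.2991]
orientation: [[-1.0, -0.0, -0.001], [-0.0, 1.0, 0.0], [0.001, 0.0, -1.0]]
wrist_force: [1.6, -0.2, -3.6]
grip_width: 0.0117
grasp_force: 30.0
time_s: 13.85
position: [0.5558, 0.2521, 0.2994]
orientation: [[-0.913, 0.409, -0.0], [0.409, 0.913, -0.0], [0.0, -0.0, -1.0]]
wrist_force: [-0.5, 0.3, -3.4]
grip_width: 0.0119
grasp_force: 30.0
```

```bash
python3 -m handwheel '[{"linear":[0.06,-0.03,0.5],"twist":[0,0,0]},{"linear":[0,0,1.2],"twist":[0,0,0]},{"linear":[0,0,2],"twist":[0,0,0]},{"linear":[0,0,2],"twist":[0,0,0]},{"linear":[0,0,2],"twist":[0,0,0]},{"linear":[0,0,2],"twist":[0,0,0]},{"linear":[0,0,1.5],"twist":[0,0,0]},{"linear":[0,0,1],"twist":[0,0,0]},{"linear":[0,0,0.5],"twist":[0,0,0]},{"linear":[0,0,0],"twist":[0,0,0]}]'
python3 -m handwheel '[{"linear":[0,0,0.4],"twist":[0,0,0]},{"linear":[0,0,0.4],"twist":[0,0,0]},{"linear":[0,0,0.3],"twist":[0,0,0]},{"linear":[0,0,0],"twist":[0,0,0]}]'
```

```text
time_s: 15.1
position: [0.5552, 0.2523, 0.1725]
orientation: [[-0.912, 0.409, 0.0], [0.409, 0.912, 0.0], [-0.0, 0.0, -1.0]]
wrist_force: [0.4, -0.3, -2.5]
grip_width: 0.0116
grasp_force: 30.0
time_s: 15.6
position: [0.5549, 0.2522, 0.161]
orientation: [[-0.912, 0.409, -0.001], [0.409, 0.912, -0.0], [0.001, -0.001, -1.0]]
wrist_force: [-0.1, 0.1, -3.2]
grip_width: 0.0118
grasp_force: 30.0
```

Now feel down in small steps towards TCP z = 0.150 (the nut's top would stop it at about 0.154).

```bash
python3 -m handwheel '[{"linear":[0,0,0.2],"twist":[0,0,0]},{"linear":[0,0,0.2],"twist":[0,0,0]},{"linear":[0,0,0.2],"twist":[0,0,0]},{"linear":[0,0,0],"twist":[0,0,0]}]'
python3 -m handwheel '[{"linear":[0,0,0.15],"twist":[0,0,0]},{"linear":[0,0,0],"twist":[0,0,0]}]'
python3 -m handwheel '[{"linear":[0,0,0.15],"twist":[0,0,0]},{"linear":[0,0,0],"twist":[0,0,0]}]'
```

```text
time_s: 16.1
position: [0.5549, 0.2522, 0.1551]
orientation: [[-0.912, 0.409, -0.001], [0.409, 0.912, -0.0], [0.001, -0.0, -1.0]]
wrist_force: [-0.2, -0.4, -3.3]
grip_width: 0.0117
grasp_force: 30.0
time_s: 16.35
position: [0.5551, 0.2523, 0.1539]
orientation: [[-0.912, 0.409, -0.0], [0.409, 0.912, -0.0], [0.0, -0.0, -1.0]]
wrist_force: [-0.1, 0.7, -4.0]
grip_width: 0.0119
grasp_force: 30.0
time_s: 16.6
position: [0.555, 0.2523, 0.1522]
orientation: [[-0.912, 0.409, -0.0], [0.409, 0.912, -0.0], [0.0, -0.0, -1.0]]
wrist_force: [0.1, -0.2, -2.4]
grip_width: 0.0119
grasp_force: 30.0
```

```bash
python3 -m handwheel '[{"linear":[0,0,0.15],"twist":[0,0,0]},{"linear":[0,0,0],"twist":[0,0,0]}]'
python3 -m handwheel '[{"linear":[0,0,0.15],"twist":[0,0,0]},{"linear":[0,0,0],"twist":[0,0,0]}]'
python3 -m handwheel '[{"linear":[0,0,0.15],"twist":[0,0,0]},{"linear":[0,0,0],"twist":[0,0,0]}]'
```

```text
time_s: 16.85
position: [0.5551, 0.2523, 0.1508]
orientation: [[-0.912, 0.409, -0.0], [0.409, 0.912, -0.0], [0.0, -0.0, -1.0]]
wrist_force: [-0.3, 0.1, -3.4]
grip_width: 0.0117
grasp_force: 30.0
time_s: 17.1
position: [0.5551, 0.2523, 0.1493]
orientation: [[-0.912, 0.409, -0.0], [0.409, 0.912, -0.0], [0.0, -0.0, -1.0]]
wrist_force: [-0.3, 0.0, -3.4]
grip_width: 0.0116
grasp_force: 30.0
time_s: 17.35
position: [0.5551, 0.2523, 0.1478]
orientation: [[-0.912, 0.409, -0.0], [0.409, 0.912, -0.0], [0.0, -0.0, -1.0]]
wrist_force: [0.4, 0.1, -3.8]
grip_width: 0.0117
grasp_force: 30.0
```

The key is slipping over the nut without resistance. Continue down to the seat (TCP about 0.1404; the limit is 0.1454), feeling for the bottom.

```bash
python3 -m handwheel '[{"linear":[0,0,0.15],"twist":[0,0,0]},{"linear":[0,0,0.15],"twist":[0,0,0]},{"linear":[0,0,0],"twist":[0,0,0]}]'
python3 -m handwheel '[{"linear":[0,0,0.15],"twist":[0,0,0]},{"linear":[0,0,0],"twist":[0,0,0]}]'
python3 -m handwheel '[{"linear":[0,0,0.1],"twist":[0,0,0]},{"linear":[0,0,0],"twist":[0,0,0]}]'
python3 -m handwheel '[{"linear":[0,0,0.1],"twist":[0,0,0]},{"linear":[0,0,0],"twist":[0,0,0]}]'
```

```text
time_s: 17.73
position: [0.555, 0.2523, 0.1447]
orientation: [[-0.912, 0.409, -0.0], [0.409, 0.912, -0.0], [0.0, -0.0, -1.0]]
wrist_force: [0.1, -0.2, -3.0]
grip_width: 0.0115
grasp_force: 30.0
time_s: 17.98
position: [0.5551, 0.2523, 0.1433]
orientation: [[-0.912, 0.409, -0.0], [0.409, 0.912, 0.0], [0.0, -0.0, -1.0]]
wrist_force: [-1.6, 0.5, -3.7]
grip_width: 0.0117
grasp_force: 30.0
time_s: 18.23
position: [0.5551, 0.2523, 0.1423]
orientation: [[-0.912, 0.409, -0.0], [0.409, 0.912, 0.0], [0.0, -0.0, -1.0]]
wrist_force: [-0.2, 0.1, -4.6]
grip_width: 0.0119
grasp_force: 30.0
time_s: 18.48
position: [0.5551, 0.2523, 0.1413]
orientation: [[-0.912, 0.409, -0.0], [0.409, 0.912, -0.0], [0.0, -0.0, -1.0]]
wrist_force: [-0.5, 0.1, -4.0]
grip_width: 0.0115
grasp_force: 30.0
```

The key's lower end is at about 19 mm, so it's seated, with no load. Start turning clockwise, watching the moment.

```bash
echo 'import numpy as np
from cell import telemetry
s=telemetry.observe(); R=np.array(s["orientation"]); print("yaw",np.arctan2(R[1,0],R[0,0]).round(4),"M",np.round(s["moment"],3),"F",np.round(s["wrist_force"],1),"q6",round(s["joint_positions"][5],3))' > m.py
python3 m.py
python3 -m handwheel '[{"linear":[0,0,0],"twist":[0,0,0.04]},{"linear":[0,0,0],"twist":[0,0,0.04]},{"linear":[0,0,0],"twist":[0,0,0.04]},{"linear":[0,0,0],"twist":[0,0,0]}]' | sed -n 2,4p; python3 m.py
python3 -m handwheel '[{"linear":[0,0,0],"twist":[0,0,0.04]},{"linear":[0,0,0],"twist":[0,0,0.04]},{"linear":[0,0,0],"twist":[0,0,0.04]},{"linear":[0,0,0],"twist":[0,0,0]}]' | sed -n 2p; python3 m.py
python3 -m handwheel '[{"linear":[0,0,0],"twist":[0,0,0.04]},{"linear":[0,0,0],"twist":[0,0,0.04]},{"linear":[0,0,0],"twist":[0,0,0.04]},{"linear":[0,0,0],"twist":[0,0,0]}]' | sed -n 2p; python3 m.py
```

```text
yaw 2.7198 M [ 0.02  -0.157  0.041] F [-0.5  0.1 -4. ] q6 -0.864
position: [0.5549, 0.252, 0.1413]
orientation: [[-0.857, 0.515, -0.001], [0.515, 0.857, -0.001], [0.0, -0.001, -1.0]]
wrist_force: [-0.5, -1.2, -3.6]
yaw 2.6003 M [-0.282 -0.008 -0.   ] F [-0.5 -1.2 -3.6] q6 -0.745
position: [0.5549, 0.252, 0.1413]
yaw 2.4811 M [-0.413  0.082  0.185] F [-1.3 -1.5 -3.4] q6 -0.626
position: [0.5549, 0.252, 0.1413]
yaw 2.3613 M [-0.408  0.107  0.158] F [-0.8 -2.5 -3.3] q6 -0.506
```

The nut is engaged and turning against about 0.16 N m. Continue in small bites.

```bash
for i in 1; do :; done
python3 -m handwheel '[{"linear":[0,0,0],"twist":[0,0,0.04]},{"linear":[0,0,0],"twist":[0,0,0.04]},{"linear":[0,0,0],"twist":[0,0,0.04]},{"linear":[0,0,0],"twist":[0,0,0.04]},{"linear":[0,0,0],"twist":[0,0,0]}]' | sed -n 2p; python3 m.py
python3 -m handwheel '[{"linear":[0,0,0],"twist":[0,0,0.04]},{"linear":[0,0,0],"twist":[0,0,0.04]},{"linear":[0,0,0],"twist":[0,0,0.04]},{"linear":[0,0,0],"twist":[0,0,0]}]' | sed -n 2p; python3 m.py
python3 -m handwheel '[{"linear":[0,0,0],"twist":[0,0,0.04]},{"linear":[0,0,0],"twist":[0,0,0.04]},{"linear":[0,0,0],"twist":[0,0,0]}]' | sed -n 2p; python3 m.py
```

```text
position: [0.5548, 0.252, 0.1413]
yaw 2.2013 M [-0.429  0.218  0.113] F [-1.6 -2.  -3.3] q6 -0.346
position: [0.5548, 0.2521, 0.1413]
yaw 2.0814 M [-0.505  0.327  0.143] F [-1.9 -1.6 -2.3] q6 -0.226
position: [0.5548, 0.2521, 0.1413]
yaw 2.0014 M [-0.568  0.383  0.123] F [-1.3 -2.4 -3.3] q6 -0.146
```

```bash
python3 -m handwheel '[{"linear":[0,0,0],"twist":[0,0,0.03]},{"linear":[0,0,0],"twist":[0,0,0.03]},{"linear":[0,0,0],"twist":[0,0,0]}]' | sed -n 2p; python3 m.py
python3 -m handwheel '[{"linear":[0,0,0],"twist":[0,0,0.03]},{"linear":[0,0,0],"twist":[0,0,0.03]},{"linear":[0,0,0],"twist":[0,0,0]}]' | sed -n 2p; python3 m.py
```

```text
position: [0.5549, 0.2522, 0.1413]
yaw 1.9398 M [-0.597  0.488  0.113] F [-1.4 -2.4 -3.4] q6 -0.084
position: [0.5549, 0.2523, 0.1413]
yaw 1.8795 M [-0.602  0.586  0.15 ] F [-2.1 -2.  -4.3] q6 -0.024
```

```bash
python3 -m handwheel '[{"linear":[0,0,0],"twist":[0,0,0.03]},{"linear":[0,0,0],"twist":[0,0,0.02]},{"linear":[0,0,0],"twist":[0,0,0]}]' | sed -n 2p; python3 m.py
python3 -m handwheel '[{"linear":[0,0,0],"twist":[0,0,0.03]},{"linear":[0,0,0],"twist":[0,0,0.02]},{"linear":[0,0,0],"twist":[0,0,0]}]' | sed -n 2p; python3 m.py
```

```text
position: [0.555, 0.2523, 0.1413]
yaw 1.8296 M [-0.598  0.629  0.126] F [-2.9 -1.7 -3.7] q6 0.026
position: [0.555, 0.2523, 0.1413]
yaw 1.7796 M [-0.558  0.712  0.175] F [-3.2 -1.8 -4.6] q6 0.076
```

```bash
python3 -m handwheel '[{"linear":[0,0,0],"twist":[0,0,0.02]},{"linear":[0,0,0],"twist":[0,0,0.02]},{"linear":[0,0,0],"twist":[0,0,0]}]' | sed -n 2p; python3 m.py
python3 -m handwheel '[{"linear":[0,0,0],"twist":[0,0,0.02]},{"linear":[0,0,0],"twist":[0,0,0.02]},{"linear":[0,0,0],"twist":[0,0,0]}]' | sed -n 2p; python3 m.py
```

```text
position: [0.5551, 0.2523, 0.1413]
yaw 1.7395 M [-0.507  0.694  0.133] F [-2.  -1.2 -4.4] q6 0.116
position: [0.5551, 0.2523, 0.1414]
yaw 1.6995 M [-0.516  0.685  0.164] F [-2.9 -1.5 -5.5] q6 0.156
```

```bash
python3 -m handwheel '[{"linear":[0,0,0],"twist":[0,0,0.02]},{"linear":[0,0,0],"twist":[0,0,0.02]},{"linear":[0,0,0],"twist":[0,0,0]}]' | sed -n 2p; python3 m.py
```

```text
position: [0.5551, 0.2523, 0.1414]
yaw 1.6596 M [-0.51   0.678  0.156] F [-2.4 -0.7 -6.1] q6 0.196
```

```bash
python3 -m handwheel '[{"linear":[0,0,0],"twist":[0,0,0.02]},{"linear":[0,0,0],"twist":[0,0,0.02]},{"linear":[0,0,0],"twist":[0,0,0]}]' | sed -n 2p; python3 m.py
```

```text
position: [0.5551, 0.2523, 0.1414]
yaw 1.6197 M [-0.412  0.717  0.228] F [-2.7 -1.9 -6.7] q6 0.236
```

```bash
python3 -m handwheel '[{"linear":[0,0,0],"twist":[0,0,0.02]},{"linear":[0,0,0],"twist":[0,0,0.02]},{"linear":[0,0,0],"twist":[0,0,0]}]' | sed -n 2p; python3 m.py
```

```text
position: [0.5552, 0.2524, 0.1414]
yaw 1.5797 M [-0.392  0.631  0.275] F [-2.8 -2.1 -7.8] q6 0.276
```

```bash
python3 -m handwheel '[{"linear":[0,0,0],"twist":[0,0,0.02]},{"linear":[0,0,0],"twist":[0,0,0]},{"linear":[0,0,0],"twist":[0,0,0]}]' | sed -n 2p; python3 m.py
```

```text
position: [0.5552, 0.2523, 0.1414]
yaw 1.5599 M [-0.305  0.615  0.361] F [-2.6 -1.  -6.5] q6 0.296
```

The torque climbed from 0.16 to 0.36 N m, so the nut is at its stop. Unload by turning back within the socket's play, then lift.

```bash
python3 -m handwheel '[{"linear":[0,0,0],"twist":[0,0,-0.04]},{"linear":[0,0,0],"twist":[0,0,-0.04]},{"linear":[0,0,0],"twist":[0,0,-0.04]},{"linear":[0,0,0],"twist":[0,0,0]}]' | sed -n 2p; python3 m.py
```

```text
position: [0.5551, 0.2522, 0.1414]
yaw 1.6789 M [-0.431  0.691  0.1  ] F [-2.9 -1.7 -6.7] q6 0.176
```

```bash
python3 -m handwheel '[{"linear":[0,0,0],"twist":[0,0,-0.03]},{"linear":[0,0,0],"twist":[0,0,-0.02]},{"linear":[0,0,0],"twist":[0,0,0]},{"linear":[0,0,0],"twist":[0,0,0]}]' | sed -n 2p; python3 m.py;python3 m.py
```

```text
position: [0.5551, 0.2522, 0.1414]
yaw 1.7296 M [-0.512  0.694  0.051] F [-3.3 -1.3 -6.5] q6 0.126
yaw 1.7296 M [-0.512  0.694  0.051] F [-3.3 -1.3 -6.5] q6 0.126
```

```bash
python3 -m handwheel '[{"linear":[-0.02,-0.08,0],"twist":[0,0,0]},{"linear":[0,0,0],"twist":[0,0,-0.02]},{"linear":[0,0,0],"twist":[0,0,0]}]' | sed -n 2p; python3 m.py
python3 -m handwheel '[{"linear":[0,0,-0.2],"twist":[0,0,0]},{"linear":[0,0,-0.2],"twist":[0,0,0]},{"linear":[0,0,0],"twist":[0,0,0]}]' | sed -n 2p; python3 m.py
```

```text
position: [0.5548, 0.2521, 0.1419]
yaw 1.75 M [-0.409  0.515 -0.033] F [-1.8 -1.7 -4.9] q6 0.105
position: [0.5549, 0.2521, 0.1462]
yaw 1.7498 M [-0.448  0.571 -0.036] F [-2.5 -0.9 -3.7] q6 0.106
```

```bash
python3 -m handwheel '[{"linear":[0,0,-0.3],"twist":[0,0,0]},{"linear":[0,0,-0.3],"twist":[0,0,0]},{"linear":[0,0,-0.4],"twist":[0,0,0]},{"linear":[0,0,0],"twist":[0,0,0]}]' | sed -n 2p; python3 m.py
python3 -m handwheel '[{"linear":[0,0,-0.5],"twist":[0,0,0]},{"linear":[0,0,-1],"twist":[0,0,0]},{"linear":[0,0,-2],"twist":[0,0,0]},{"linear":[0,0,-2],"twist":[0,0,0]},{"linear":[0,0,-2.5],"twist":[0,0,0]},{"linear":[0,0,-2.5],"twist":[0,0,0]},{"linear":[0,0,-2.5],"twist":[0,0,0]},{"linear":[0,0,-1.2],"twist":[0,0,0]},{"linear":[0,0,0],"twist":[0,0,0]}]' | sed -n 2p; python3 m.py
python3 - <<'E'
import numpy as np,cv2; from h import *
from cell import cams,telemetry
s=telemetry.observe(); T=np.array(s["position"]); print(s["time_s"],s["grip_width"])
ims=[]
for n in ("scene","side"):
    d=cams.get_image(n); W=cloud(d); dd=np.hypot(W[...,0]-T[0],W[...,1]-T[1])
    for a,b,r in ((-.125,-.085,.03),(-.075,-.045,.02),(.005,.04,.05)):
        m=(dd<r)&(W[...,2]>T[2]+a)&(W[...,2]<T[2]+b); q=W[m]; print(n,a,len(q),((q.min(0)+q.max(0))/2-T).round(4),q[:,2].min().round(4))
    q=d["K"]@(d["extrinsics"][:3,:3]@(T-[0,0,.06])+d["extrinsics"][:3,3]); u,v=(q[:2]/q[2]).astype(int)
    ims.append(cv2.resize(d["frame"][max(v-70,0):max(v-70,0)+140,u-60:u+60],(390,455),interpolation=2))
cv2.imwrite("pics/k4.png",np.hstack(ims))
E
```

```text
position: [0.5562, 0.2527, 0.1571]
yaw 1.7497 M [-0.069 -0.141  0.021] F [ 0.2  0.5 -3.6] q6 0.106
position: [0.555, 0.2522, 0.2988]
yaw 1.7498 M [-0.035 -0.093 -0.007] F [-0.5  0.  -3.3] q6 0.106
28.6 0.011457972043852741
scene -0.125 241 [ 0.0042  0.0045 -0.104 ] 0.1758
scene -0.075 81 [ 0.0048  0.0039 -0.0598] 0.2243
scene 0.005 15 [ 0.007  -0.033   0.0211] 0.3134
side -0.125 225 [-0.0047  0.0008 -0.105 ] 0.1739
side -0.075 78 [-0.0068  0.0021 -0.0601] 0.2242
side 0.005 262 [-0.005   0.0004  0.023 ] 0.3051
```

View pics/k4.png

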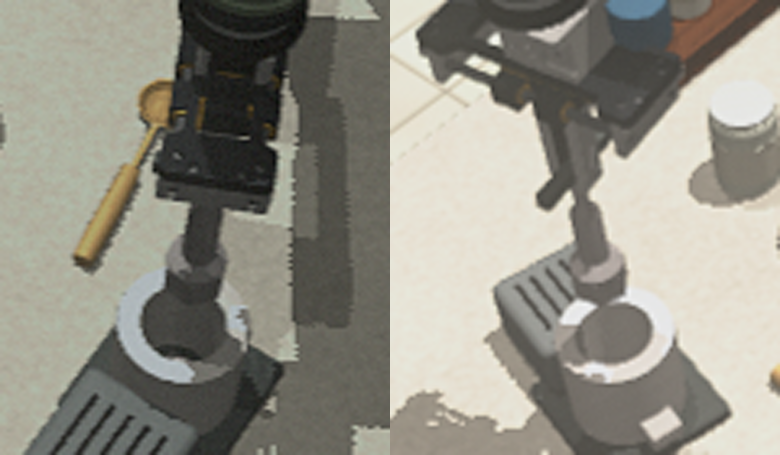

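The picture shows the key hanging straight and intact above the mouth, with the scoop and tin undisturbed. I'll get the well centre from the earlier wrist view and turn the tool back meanwhile.

```bash
python3 -m handwheel '[{"linear":[0,0,0],"twist":[0,0,-0.1]},{"linear":[0,0,0],"twist":[0,0,-0.17]},{"linear":[0,0,0],"twist":[0,0,-0.18]},{"linear":[0,0,0],"twist":[0,0,-0.18]},{"linear":[0,0,0],"twist":[0,0,-0.18]},{"linear":[0,0,0],"twist":[0,0,-0.18]},{"linear":[0,0,0],"twist":[0,0,-0.18]},{"linear":[0,0,0],"twist":[0,0,-0.15]},{"linear":[0,0,0],"twist":[0,0,-0.07]},{"linear":[0,0,0],"twist":[0,0,0]}]' | sed -n 1,3p
python3 - <<'E'
import numpy as np,cv2; from h import *
d=dict(np.load("pics/w2.npz"))
c=np.array([(155,265),(170,200),(277,140),(400,255),(385,315),(290,385),(345,160)])/4+[220,129]
q=np.array([ray(d,x,.06)[:2] for x in c]); A=np.c_[2*q,np.ones(len(q))]
s=np.linalg.lstsq(A,(q**2).sum(1),rcond=None)[0]; print(s[:2].round(4),np.sqrt(s[2]+s[0]**2+s[1]**2).round(4))
W=cloud(d); hsv=cv2.cvtColor(d["frame"],cv2.COLOR_BGR2HSV)
# stand top rectangle as a check
m=((hsv[...,1]>90)&(abs(W[...,2]-.06)<.006)&(W[...,1]<-.1)).astype(np.uint8)
print(rect(W[m>0][:,:2]))
E
```

```text
time_s: 29.95
position: [0.5537, 0.2518, 0.2957]
orientation: [[-1.0, 0.003, -0.003], [0.003, 1.0, -0.001], [0.003, -0.001, -1.0]]
[ 0.5754 -0.3034] 0.0281
(array([ 569.1, -243.3]), array([ 90.1, 230.5]), 7.2)
```

```bash
python3 -m handwheel '[{"linear":[0,-1.5,0],"twist":[0,0,0]},{"linear":[-0.2,-3,0],"twist":[0,0,0]},{"linear":[-0.2,-4.5,0],"twist":[0,0,0]},{"linear":[-0.3,-5.5,0],"twist":[0,0,0]},{"linear":[-0.3,-6,0],"twist":[0,0,0]},{"linear":[-0.3,-6,0],"twist":[0,0,0]},{"linear":[-0.3,-6,0],"twist":[0,0,0]},{"linear":[-0.3,-6,0],"twist":[0,0,0]},{"linear":[-0.2,-5.5,0],"twist":[0,0,0]},{"linear":[0,-4.5,0],"twist":[0,0,0]}]' | sed -n 1,2p
python3 -m handwheel '[{"linear":[0,-3.5,0],"twist":[0,0,0]},{"linear":[0,-2.5,0],"twist":[0,0,0]},{"linear":[0,-1,0],"twist":[0,0,0]},{"linear":[0,0,0],"twist":[0,0,0]},{"linear":[0,0,0],"twist":[0,0,0]},{"linear":[0,0,0],"twist":[0,0,0]}]'
```

```text
time_s: 31.2
position: [0.5734, -0.2363, 0.2971]
time_s: 31.95
position: [0.5747, -0.3018, 0.2977]
orientation: [[-1.0, 0.0, 0.0], [0.0, 1.0, 0.0], [-0.0, 0.0, -1.0]]
wrist_force: [-1.0, -0.5, -2.9]
grip_width: 0.0116
grasp_force: 30.0
```

```bash
python3 -m handwheel '[{"linear":[-0.2,-0.22,0.5],"twist":[0,0,0]},{"linear":[0,0,1.5],"twist":[0,0,0]},{"linear":[0,0,2],"twist":[0,0,0]},{"linear":[0,0,2.5],"twist":[0,0,0]},{"linear":[0,0,2],"twist":[0,0,0]},{"linear":[0,0,1.5],"twist":[0,0,0]},{"linear":[0,0,0.8],"twist":[0,0,0]},{"linear":[0,0,0],"twist":[0,0,0]},{"linear":[0,0,0],"twist":[0,0,0]}]' | sed -n 1,4p
```

```text
time_s: 33.08
position: [0.5771, -0.3057, 0.1906]
orientation: [[-1.0, 0.002, 0.002], [0.002, 1.0, -0.001], [-0.002, -0.001, -1.0]]
wrist_force: [0.1, 0.1, -3.6]
```

```bash
python3 -m handwheel '[{"linear":[0,0.1,0.4],"twist":[0,0,0]},{"linear":[0,0,0.6],"twist":[0,0,0]},{"linear":[0,0,0.8],"twist":[0,0,0]},{"linear":[0,0,0],"twist":[0,0,0]}]' | sed -n 2,4p
python3 -m handwheel '[{"linear":[0,0,0.8],"twist":[0,0,0]},{"linear":[0,0,1],"twist":[0,0,0]},{"linear":[0,0,1],"twist":[0,0,0]},{"linear":[0,0,0.7],"twist":[0,0,0]},{"linear":[0,0,0.2],"twist":[0,0,0]},{"linear":[0,0,0],"twist":[0,0,0]}]' | sed -n 2,4p
```

```text
position: [0.5756, -0.3037, 0.1699]
orientation: [[-1.0, 0.002, -0.002], [0.002, 1.0, 0.002], [0.002, 0.002, -1.0]]
wrist_force: [0.7, 0.6, -3.9]
position: [0.5765, -0.3043, 0.1344]
orientation: [[-1.0, 0.002, 0.0], [0.002, 1.0, 0.0], [-0.0, 0.0, -1.0]]
wrist_force: [-0.0, -0.3, -4.5]
```

```bash
python3 -m handwheel '[{"linear":[0,0,0.1],"twist":[0,0,0]},{"linear":[0,0,0.1],"twist":[0,0,0]},{"linear":[0,0,0],"twist":[0,0,0]}]' | sed -n 2,4p
python3 -m handwheel '[{"linear":[0,0,0],"twist":[0,0,0]},{"linear":[0,0,0],"twist":[0,0,0]},{"linear":[0,0,0],"twist":[0,0,0]},{"linear":[0,0,0],"twist":[0,0,0]},{"linear":[0,0,0],"twist":[0,0,0]},{"linear":[0,0,0],"twist":[0,0,0]},{"linear":[0,0,0],"twist":[0,0,0]}]' 80
python3 -m handwheel '[{"linear":[0,0,-0.5],"twist":[0,0,0]},{"linear":[0,0,-1.5],"twist":[0,0,0]},{"linear":[0,0,-2.5],"twist":[0,0,0]},{"linear":[0,0,-3],"twist":[0,0,0]},{"linear":[0,0,-3],"twist":[0,0,0]},{"linear":[-3,4,0],"twist":[0,0,0]},{"linear":[0,5,0],"twist":[0,0,0]},{"linear":[0,5,0],"twist":[0,0,0]},{"linear":[0,3,0],"twist":[0,0,0]},{"linear":[0,0,0],"twist":[0,0,0]}]'
python3 - <<'E'
import numpy as np,cv2; from h import *
from cell import cams
d=cams.get_image("side"); W=cloud(d)
m=(np.hypot(W[...,0]-.5765,W[...,1]+.304)<.05)&(W[...,2]>.145)&(W[...,2]<.17); print(rect(W[m][:,:2]),np.median(W[m][:,2]))
e=cams.get_image("scene")
cv2.imwrite("pics/end.png",np.hstack([cv2.resize(d["frame"],(400,300),interpolation=3),cv2.resize(e["frame"],(400,300),interpolation=3)]))
E
```

```text
position: [0.5764, -0.3043, 0.1326]
orientation: [[-1.0, 0.002, 0.0], [0.002, 1.0, -0.0], [-0.0, -0.0, -1.0]]
wrist_force: [0.0, -0.2, -4.2]
time_s: 35.58
position: [0.5764, -0.3042, 0.1324]
orientation: [[-1.0, 0.002, -0.0], [0.002, 1.0, 0.0], [0.0, 0.0, -1.0]]
wrist_force: [-0.8, 0.8, 0.9]
grip_width: 0.064
grasp_force: 0.0
time_s: 36.83
position: [0.6072, -0.1322, 0.2391]
orientation: [[-1.0, -0.002, 0.002], [-0.002, 1.0, -0.001], [-0.002, -0.001, -1.0]]
wrist_force: [-0.2, -0.2, 1.4]
grip_width: 0.0646
grasp_force: 0.0
(array([ 570.8, -301.8]), array([17.4, 80.9]), 87.7) 0.15470803925000434
```

View pics/end.png

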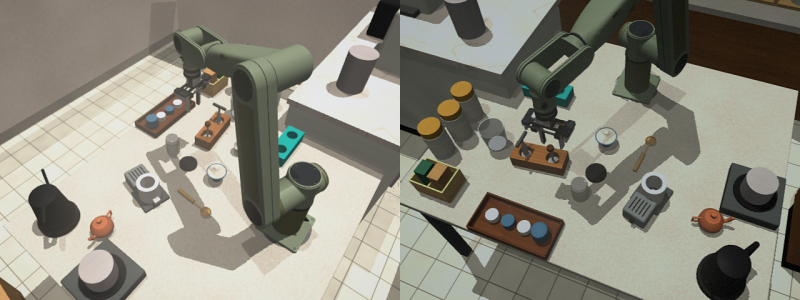

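The pictures show the key upright in its well (bar top at the same height as at the start), the fingers clear and everything else in place. Handing in.

```bash
python3 -c "from cell import ticket; print(ticket.finish_job())"
```

```text
the job is handed in; nothing more can be done
None
```

I turned the nut clockwise until the torque rose from about 0.15 to 0.36 N m, which I took as its stop, then put the key back upright in its well, let go of it and handed the job in at about 37 s; no verdict was returned.

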